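# Tip the pressing block onto the fresh mosaic

### The job

The tiles of the mosaic plaque have just been glued and need a weight on them. Tip the taller of the two wooden blocks standing at the plaque's low dark edge strip over that strip, without lifting it up, so that it lies on its broad side flat on the tiles, pointing straight across the plaque away from the strip, and stays there. Leave the shorter block and the glue bottle beside the plaque standing where they are.

Things in the scene. Friction and masses are not known exactly. Their poses are not given: they have to be found in the camera images.
- tall_block_center (a point): Centre (70 mm up) of the taller plain wooden block, 40 mm (own x) x 70 (own y) x 140 tall (own z, up at start), 0.2 to 0.4 kg, loose on the table (z = 0). Own +x is within 4 degrees of the plaque's; its front face stands 1 to 6 mm short of the strip. Pushed high on its back towards plaque +x, it tips over the strip and, past about 20 degrees, falls by itself onto the tiles.
- plaque: Tiled mosaic board, fixed, 180 mm (own x) x 300 (own y), flat upper face 12 mm above the table. Origin: centre of its underside. The stop is a dark wooden edge strip 12 mm high, flush with the tiles, along own y on the robot's side, outer face at own x = -90 mm; the two blocks stand outside it, about 70 mm either side of the middle. Own +x points away from the robot, turned up to 23 degrees.
- short_block_center (a point): Centre (40 mm up) of the shorter plain wooden block, 40 x 70 x 80 mm tall, loose, standing at the same strip, at least 55 mm of free space from the taller one. Leave alone.
- glue_center (a point): Middle (65 mm up) of a yellow glue bottle with a red nozzle, 34 x 52 x 130 mm tall, loose, standing about 50 mm beyond one of the plaque's short ends; a small jar with a white cap stands beyond the other. Leave alone.
Not all that is in view belongs to the job. Leave any green or turquoise look-alike of the part that bears tall_block_center alone.

How it is judged (in metres and radians):
At the end, for the whole second after the job is handed in: Taller block lying on its 70 mm side on the tiles: level within 10 deg, within 15 deg of the plaque's x, centre 27-37 mm up, at plaque x -60 to 30 mm, |y| under 130 mm. Shorter block and glue bottle within 15 mm of their starts (angle between tall_block_center's own z axis and vertical between 1.396 and 1.746 rad and angle between the z axis of tall_block_center and the x axis of plaque, either way round below 0.26 rad and z of tall_block_center in the frame of plaque between 0.027 and 0.037 m and x of tall_block_center in the frame of plaque between -0.06 and 0.03 m and y of tall_block_center in the frame of plaque between -0.13 and 0.13 m and distance of each of short_block_center, glue_center from where it was at the start of the episode below 0.015 m); the robot touches nothing.
It fails at once if the tall block is lifted (its centre more than 105 mm above the table) (height (world z) of tall_block_center above 0.105 m).
It fails at once if the shorter block is shifted by more than 15 mm or tipped (distance of short_block_center from where it was at the start of the episode above 0.015 m or angle between short_block_center's own z axis and vertical above 0.3 rad).
It fails at once if the glue bottle is shifted by more than 15 mm or tipped (distance of glue_center from where it was at the start of the episode above 0.015 m or angle between glue_center's own z axis and vertical above 0.3 rad).
It also fails if it takes over 29 s, if anything falls off the work surface, if the arm or the gripper's body presses on something with over 40 N, if the wrist force passes 120 N, or if a joint passes its speed limit or range.

### The arm

A 6-joint arm with a two-finger parallel gripper is mounted at the origin on the work surface. World frame = base frame: x ahead of the robot, y to its left, z up, the work surface at z = 0. Lengths are in mm, angles in rad, forces in N, time in s.
With the tool pointing down it reaches from about 275 to 1000 mm from the base axis. Payload 8.4 kg.
Tool frame: the origin (TCP) lies at the very end of the fingers, on their centre line; the grasp point (between the pads) lies 19 mm behind it; z points along the fingers, y is the line along which they close (so a half turn about z gives the same grasp; the last joint's range is limited). The gripper opens to 85 mm and grips with 20 to 120 N. Pads are 22 mm wide; open, the fingers measure 114 mm over their backs; the gripper's body (76 mm by 85 mm) begins 54 mm behind the grasp point. The pads swing forward as they close: fully open they stand 13 mm farther back than shut.
Start: joints at [-1.309, 0.353, 1.633, -0, 1.155, -0.002], TCP at [162.968, -603.382, 231.281] pointing down, gripper open.
Joint ranges: [-2.63, 2.63], [-0.92, 2.1], [0.06, 2.66], [-1.3, 4.44], [0, 2.69], [-3.02, 3.02]. Speed limits (rad/s): [2.22, 2.22, 2.79, 3.14, 3.14, 3.14].

### API

Orientations are given as [roll, pitch, yaw] about the fixed x, y, z axes, in that order (R = Rz(yaw) Ry(pitch) Rx(roll)).
In Python, from rig import r, vision gives the robot as it stands. The module is installed in compiled form; this text tells all that it offers.
- The arm moves only by the tool play_rows, never from a script. Its argument "steps" is a list of rows, each an object with "delta_pos": the shift along the tool's x, y, z in cm, a list of three; "yaw": the turn about the tool's z in rad; "jaw": the opening in per cent of the stroke, from 0 (shut) to 100 (fully open). A call has exactly 8 rows; each row is the pose to reach, as a shift and turn from the pose commanded when the call began, along the tool's axes at that moment; what a row does not reach only later rows make up. A row lasts 1/10 s, in which the tool goes at most 50 mm and 8.59 degrees, less where a joint would pass 70% of its speed; a pose out of reach is approached as far as the arm can. A call with a gripper value outside its range is refused whole. The fingers move at their own pace and stop on an object; "grip_force" is the grip in N (left out, the last holds). Time passes only in rows, so rows that repeat a pose let the fingers close, or fill a call up. It gives the time, the measured TCP pose, the force, the opening and the grip force at its end, in the units of the state.
- r.sense(): the state, without advancing time (a new reading comes with each control period).
- vision.grab_frame(name): name is "side" or "top"; returns (picture, depth): 400x640x3 uint8, red, green, blue; 400x640 float32, mm along the optical axis (not along the pixel's ray), 0 where there is no reading.
- vision.calibration(name): a dict with "mtx" (3x3 intrinsics, pixels), "k1" (the pictures are not rectified: a ray, as slopes to the right and down, at radius r is drawn at 1 + k1 r^2 times it, then the intrinsics apply), "extrinsics" (4x4, takes a point from camera to world coordinates). Camera axes: x right, y down, z forward; pixel columns grow to the right and rows downward; lengths in mm; the calibration is good to about 2 mm. A picture is of the moment at which its call begins. calibration takes no time and is no camera call.
- r.sign_off(): hands the job in; it is judged then, once.
Trained networks look in the newest picture that a camera, given by its name, has taken for a name from the list of things; names that differ only in an ending like _2 or _b are one class to them, and where a whole thing is asked for, a point or a joint stands for the part that bears it (a point fixed in the world has none). Each returns a list of dicts, best first, with "conf" (0 to 1); they miss things now and then, are a little off and sometimes report something else, mostly with a low value. They report only what shows in the picture. A call takes as long as a camera call. They do not tell look-alikes from the thing itself.
- vision.cut_out(camera, thing): "region" (400x640 bool, what is visible of it) and "uv" ([column, row] in pixels, amid what is visible of it).
- vision.landmark_of(camera, thing): "uv" ([column, row] in pixels: a listed point, or the origin of a listed thing).
The state is a dict: "clock": time; "qpos": joint angles; "qvel": joint speeds; "joint_efforts": joint torques, N m; "eef_pos": TCP position; "tcp_rot": TCP orientation; "contact_force": force on the tool from outside, world axes, zero at the start; "wrist_torque": the same for the moment, N m; "opening": opening from 0.0 (shut) to 1.0 (fully open); "grasp_force": force on a finger pad.
Only numpy, scipy, OpenCV 4.12 (cv2) and the standard library are available. Lean on these libraries where they do the work, as an engineer would, in place of code of your own. Each camera call takes 0.05 s, during which the arm holds its last target. There are 200 camera calls.

## Working session

There is one attempt and no reset: what is moved stays moved. The work goes in short steps, Python scripts to look and compute and a tool call to move; the robot and the scene stay as the last step left them, time stands still between calls to the robot, and variables do not carry over. Pictures are saved under pics/ and viewed, at most 10 in all, crops included, and the job is handed in when it is done.

Besides the shell and the picture viewer there is one more tool, called after "Emit:" by a JSON object that holds its "op" and its "data". play_rows: Moves the arm, as the interface text tells. Its arguments: {"type":"object","properties":{"steps":{"type":"array"},"grip_force":{"type":"number"}},"required":["steps"]}

```bash
mkdir -p pics; cat > h.py <<'E'
import numpy as np, cv2
from rig import r, vision
def pts(cam, depth):
    c=vision.calibration(cam);K=np.array(c["mtx"]);k=c["k1"];T=np.array(c["extrinsics"])
    h,w=depth.shape;u,v=np.meshgrid(np.arange(w),np.arange(h))
    d=np.array([k,0,0,0,0.]);s=cv2.undistortPoints(np.stack([u.ravel(),v.ravel()],1).astype(np.float64)[:,None],K,d)[:,0]
    z=depth.ravel();P=np.c_[s*z[:,None],z]
    P=P@T[:3,:3].T+T[:3,3];P[z<=0]=np.nan
    return P.reshape(h,w,3)
E
python3 - <<'E'
from h import *
s=r.sense();print(s["clock"],s["eef_pos"],s["tcp_rot"])
ims=[]
for c in("side","top"):
    im,d=vision.grab_frame(c);P=pts(c,d);np.save(f"{c}.npy",P);ims.append(im)
    cv2.imwrite(f"pics/{c}0.png",im[:,:,::-1])
    for t in("tall_block_center","short_block_center","glue_center","plaque"):
        for o in vision.cut_out(c,t)[:3]:
            Q=P[o["region"]];Q=Q[~np.isnan(Q[:,0])]
            print(c,t,round(o["conf"],2),np.round(o["uv"]),o["region"].sum(),np.round(np.percentile(Q,[2,50,98],axis=0)).tolist() if len(Q) else None)
print(r.sense()["clock"])
E
```

```text
0.0 [ 162.86716271 -602.90995348  230.55389893] [-3.14019401e+00 -1.99947546e-06  2.63798106e-01]
side tall_block_center 0.79 [259. 150.] 2007 [[450.0, 153.0, 17.0], [483.0, 156.0, 104.0], [517.0, 191.0, 141.0]]
side tall_block_center 0.64 [271. 212.] 2706 [[411.0, -15.0, 1.0], [426.0, -6.0, 100.0], [454.0, 55.0, 141.0]]
side tall_block_center 0.63 [311. 284.] 3805 [[391.0, -163.0, 10.0], [420.0, -160.0, 112.0], [460.0, -125.0, 141.0]]
side short_block_center 0.66 [391. 284.] 2428 [[519.0, -215.0, 4.0], [534.0, -186.0, 70.0], [569.0, -145.0, 82.0]]
side glue_center 0.95 [322. 162.] 965 [[532.0, -9.0, -0.0], [589.0, 99.0, 72.0], [655.0, 157.0, 139.0]]
side plaque 0.63 [422. 247.] 10357 [[566.0, -244.0, 5.0], [656.0, -130.0, 12.0], [744.0, 43.0, 14.0]]
top tall_block_center 0.93 [396. 266.] 1121 [[395.0, -163.0, 4.0], [428.0, -131.0, 139.0], [462.0, -120.0, 142.0]]
top tall_block_center 0.63 [348. 223.] 966 [[501.0, -78.0, 11.0], [520.0, -41.0, 139.0], [547.0, -7.0, 143.0]]
top tall_block_center 0.61 [245. 239.] 980 [[452.0, 153.0, 16.0], [484.0, 166.0, 139.0], [519.0, 192.0, 142.0]]
top short_block_center 0.6 [406. 212.] 839 [[523.0, -223.0, -1.0], [544.0, -174.0, 79.0], [579.0, -141.0, 83.0]]
top glue_center 0.69 [276. 193.] 450 [[578.0, 82.0, 16.0], [592.0, 104.0, 83.0], [616.0, 130.0, 130.0]]
top plaque 0.55 [362. 171.] 8850 [[554.0, -239.0, 3.0], [649.0, -92.0, 11.0], [745.0, 55.0, 15.0]]
0.5
```

View pics/side0.png

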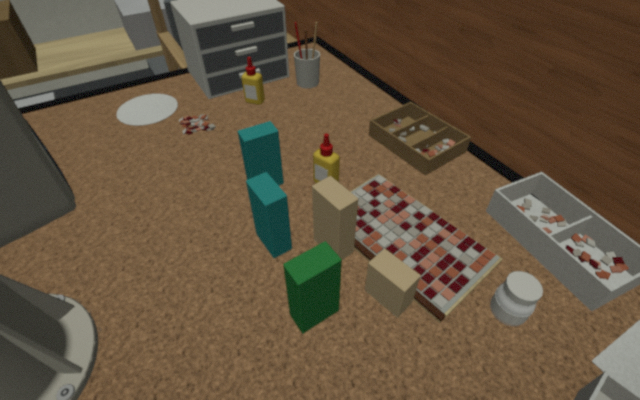

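View pics/top0.png

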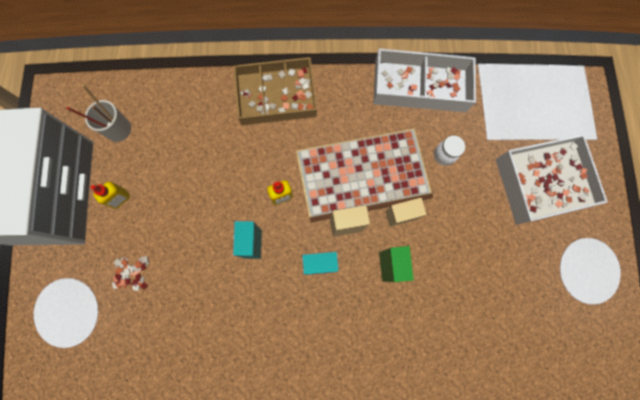

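Candidates for the tall block, by top-view pixel:
- (348,223): plain wood, 140 mm tall, standing at the strip. This one fits.
- (396,266): green look-alike.
- (320,263) and (245,239): turquoise look-alikes.
- (406,212): plain wood but only 80 mm tall, so this is the short block.

In the side view the tall block is at (335,217). Next I'll measure the footprints and take a confirming crop.

```bash
python3 - <<'E'
from h import *
P=np.load("top.npy");S=np.load("side.npy")
im=cv2.imread("pics/top0.png")
def rect(Pm,zl,zh,x0,x1,y0,y1,n):
    m=(Pm[...,2]>zl)&(Pm[...,2]<zh)&(Pm[...,0]>x0)&(Pm[...,0]<x1)&(Pm[...,1]>y0)&(Pm[...,1]<y1)
    m=cv2.morphologyEx(m.astype(np.uint8),cv2.MORPH_OPEN,np.ones((2,2)))>0
    q=Pm[m][:,:2].astype(np.float32)
    R=cv2.minAreaRect(q);print(n,m.sum(),np.round(R[0],1),np.round(R[1],1),round(R[2],1),np.round(cv2.boxPoints(R)).tolist())
for n,A in(("top",P),("side",S)):
    print(n)
    rect(A,8,17,540,780,-270,90,"plaque")
    rect(A,132,147,485,570,-100,15,"tall")
    rect(A,74,86,500,590,-240,-130,"short")
    rect(A,132,147,395,475,-30,70,"turq")
    rect(A,132,147,380,475,-180,-100,"green")
c=cv2.resize(im[180:290,290:440],None,fx=4,fy=4,interpolation=cv2.INTER_CUBIC);cv2.imwrite("pics/crop.png",c)
E
```

```text
top
plaque 7436 [ 642.4 -100.3] [182.1 301.7] 10.0 [[527.0, 32.0], [579.0, -265.0], [758.0, -233.0], [706.0, 64.0]]
tall 685 [535.3 -55.1] [39.7 97.6] 18.6 [[501.0, -15.0], [532.0, -108.0], [570.0, -95.0], [539.0, -2.0]]
short 580 [ 551.  -192.5] [ 41.  100.1] 17.7 [[516.0, -151.0], [547.0, -246.0], [586.0, -234.0], [555.0, -139.0]]
turq 711 [433.4  13.4] [26.8 88.2] 20.5 [[405.0, 50.0], [436.0, -33.0], [461.0, -23.0], [431.0, 59.0]]
green 733 [ 432.3 -158.6] [81.6 71.2] -2.7 [[393.0, -121.0], [390.0, -192.0], [471.0, -196.0], [475.0, -125.0]]
side
plaque 9523 [ 626.  -102.2] [215.  285.1] 11.5 [[492.0, 16.0], [549.0, -263.0], [760.0, -221.0], [703.0, 59.0]]
tall 904 [567.4 -30.4] [143.8  67.5] 18.7 [[488.0, -21.0], [510.0, -85.0], [646.0, -39.0], [625.0, 25.0]]
short 1132 [ 567.1 -174.1] [85.5 67.4] 13.8 [[518.0, -152.0], [534.0, -217.0], [617.0, -197.0], [601.0, -131.0]]
turq 850 [nan nan] [0. 0.] 0.0 [[nan, nan], [nan, nan], [nan, nan], [nan, nan]]
green 1448 [ 459.2 -124. ] [152.7  62.5] 32.0 [[378.0, -138.0], [411.0, -191.0], [541.0, -110.0], [507.0, -57.0]]
```

View pics/crop.png

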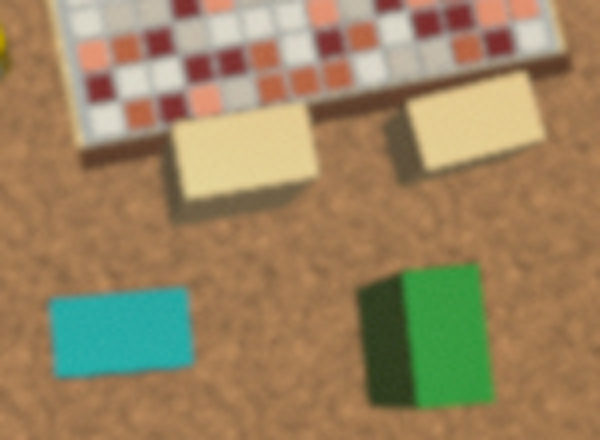

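The crop shows the tall plain block's top face at crop (245,150), touching the strip. The turquoise block (120,335) and the green block (450,335) stand behind it, and the short plain block is at (475,120). I'll refine the positions from the corner pixels.

```bash
python3 - <<'E'
from h import *
c=vision.calibration("top");K=np.array(c["mtx"]);T=np.array(c["extrinsics"]);print(T[:3,3])
def at(uv,z):
    s=cv2.undistortPoints(np.float64(uv)[:,None],K,np.array([c["k1"],0,0,0,0.]))[:,0]
    d=np.c_[s,np.ones(len(s))]@T[:3,:3].T
    return (T[:3,3]+d*((z-T[2,3])/d[:,2])[:,None])[:,:2]
def crop(l):return (np.array(l)+.5)/4-.5+[290,180]
for n,l,z in(("tall",[(172,124),(303,103),(317,177),(185,198)],140),("turq",[(50,298),(187,287),(193,365),(57,377)],140),("green",[(404,270),(478,264),(494,401),(418,408)],140),("short",[(407,99),(528,73),(545,139),(428,171)],80)):
    q=at(crop(l),z);R=cv2.minAreaRect(q.astype(np.float32));print(n,np.round(q).tolist(),np.round(q.mean(0)),np.round(R[1]),round(R[2],1))
E
```

```text
[404.61652072  40.03567096 931.24999685]
tall [[539.0, -7.0], [548.0, -74.0], [510.0, -80.0], [501.0, -13.0]] [524. -44.] [39. 68.] 8.1
turq [[452.0, 56.0], [456.0, -12.0], [417.0, -14.0], [413.0, 53.0]] [435.  21.] [39. 68.] 3.4
green [[462.0, -122.0], [464.0, -159.0], [396.0, -163.0], [394.0, -125.0]] [ 429. -142.] [68. 38.] 3.4
short [[560.0, -141.0], [573.0, -209.0], [536.0, -216.0], [520.0, -150.0]] [ 547. -179.] [41. 70.] 13.1
```

Emit:
{"op": "play_rows", "data": {"steps": [{"delta_pos": [2.5,-2.5,0],"yaw": 0.02,"jaw": 35},{"delta_pos": [5.5,-5.5,0],"yaw": 0.04,"jaw": 35},{"delta_pos": [9,-9,0],"yaw": 0.06,"jaw": 35},{"delta_pos": [12.5,-12.5,0],"yaw": 0.09,"jaw": 35},{"delta_pos": [16,-16,0],"yaw": 0.094,"jaw": 35},{"delta_pos": [19.5,-19.5,0],"yaw": 0.094,"jaw": 35},{"delta_pos": [22,-22,0],"yaw": 0.094,"jaw": 35},{"delta_pos": [23,-23,0],"yaw": 0.094,"jaw": 35}]}}

```text
clock: 1.3
eef_pos: [326.0, -318.9, 231.5]
tcp_rot: [-3.141, -0.001, 0.172]
contact_force: [-0.8, 0.1, -0.4]
opening: 0.345
grasp_force: 0.0
```

Emit:
{"op": "play_rows", "data": {"steps": [{"delta_pos": [2,-2.4,0],"yaw": 0,"jaw": 35},{"delta_pos": [5,-6,0],"yaw": 0,"jaw": 35},{"delta_pos": [8,-9.6,0],"yaw": 0,"jaw": 35},{"delta_pos": [11,-13.2,0],"yaw": 0,"jaw": 35},{"delta_pos": [14.5,-17.5,0],"yaw": 0,"jaw": 35},{"delta_pos": [17.5,-21,0],"yaw": 0,"jaw": 35},{"delta_pos": [19.3,-23.2,0],"yaw": 0,"jaw": 35},{"delta_pos": [19.7,-23.7,0],"yaw": 0,"jaw": 35}]}}

```text
clock: 2.1
eef_pos: [480.9, -52.5, 231.4]
tcp_rot: [-3.142, -0.001, 0.173]
contact_force: [-0.1, -0.1, 0.1]
opening: 0.351
grasp_force: 0.0
```

Emit:
{"op": "play_rows", "data": {"steps": [{"delta_pos": [0,0,1.5],"yaw": 0,"jaw": 35},{"delta_pos": [0,0,4],"yaw": 0,"jaw": 35},{"delta_pos": [0,0,6.5],"yaw": 0,"jaw": 35},{"delta_pos": [0,0,8.5],"yaw": 0,"jaw": 35},{"delta_pos": [0,0,10],"yaw": 0,"jaw": 35},{"delta_pos": [0,0,11.3],"yaw": 0,"jaw": 35},{"delta_pos": [0,0,12.1],"yaw": 0,"jaw": 35},{"delta_pos": [0,0,12.3],"yaw": 0,"jaw": 35}]}}

```text
clock: 2.9
eef_pos: [478.7, -54.9, 107.6]
tcp_rot: [-3.141, 0.001, 0.169]
contact_force: [-0.4, 1.0, 0.4]
opening: 0.347
grasp_force: 0.0
```

```bash
python3 - <<'E'
from h import *
im,d=vision.grab_frame("side");cv2.imwrite("pics/side1.png",cv2.resize(im[100:330,200:480,::-1],None,fx=2.5,fy=2.5,interpolation=cv2.INTER_CUBIC))
print(r.sense()["contact_force"])
E
```

```text
[-0.31391968 -0.56750343  0.14822628]
```

View pics/side1.png

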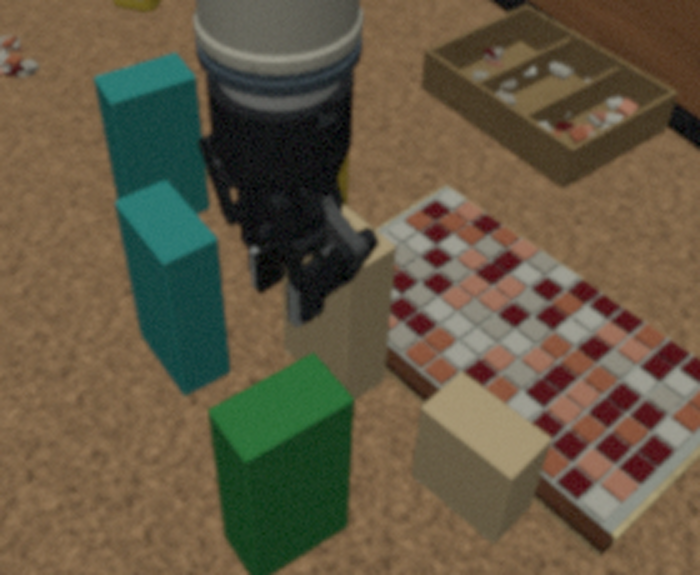

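The fingers are down clear of everything behind the tall block, around (310,270) in the crop. Now I'll push along plaque +x.

Emit:
{"op": "play_rows", "data": {"steps": [{"delta_pos": [0.6,-0.4,0],"yaw": 0,"jaw": 35},{"delta_pos": [1.2,-0.4,0],"yaw": 0,"jaw": 35},{"delta_pos": [1.8,-0.4,0],"yaw": 0,"jaw": 35},{"delta_pos": [2.4,-0.4,0],"yaw": 0,"jaw": 35},{"delta_pos": [3.0,-0.4,0],"yaw": 0,"jaw": 35},{"delta_pos": [3.6,-0.4,0],"yaw": 0,"jaw": 35},{"delta_pos": [4.2,-0.4,0],"yaw": 0,"jaw": 35},{"delta_pos": [4.8,-0.4,0],"yaw": 0,"jaw": 35}]}}

```text
clock: 3.75
eef_pos: [526.3, -42.4, 108.3]
tcp_rot: [-3.142, -0.0, 0.17]
contact_force: [0.7, -0.5, 0.0]
opening: 0.352
grasp_force: 0.0
```

```bash
python3 - <<'E'
from h import *
im,d=vision.grab_frame("side");cv2.imwrite("pics/side2.png",cv2.resize(im[100:330,200:480,::-1],None,fx=2.5,fy=2.5,interpolation=cv2.INTER_CUBIC))
print(r.sense()["contact_force"],r.sense()["eef_pos"])
E
```

```text
[ 0.81877329 -0.33893225  0.53520852] [527.38789125 -42.2707229  108.40808071]
```

View pics/side2.png

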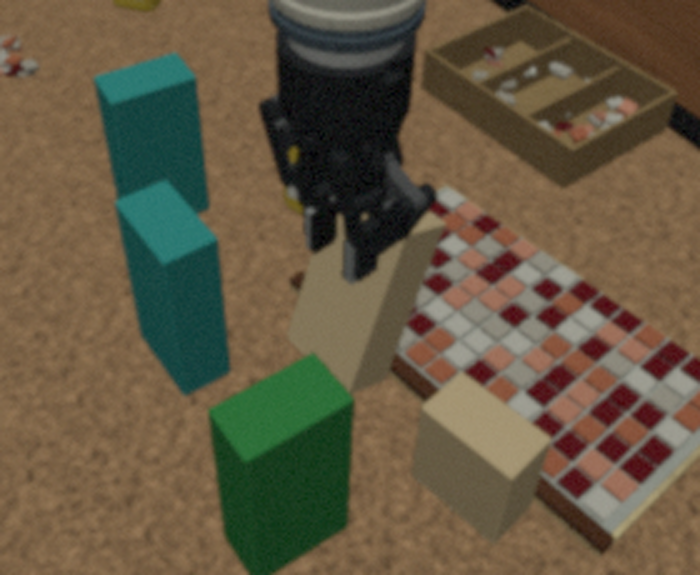

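The block is tilting cleanly over the strip, by about 15–20°. I'll keep pushing.

Emit:
{"op": "play_rows", "data": {"steps": [{"delta_pos": [0.6,0,0],"yaw": 0,"jaw": 35},{"delta_pos": [1.2,0,0],"yaw": 0,"jaw": 35},{"delta_pos": [1.8,0,0],"yaw": 0,"jaw": 35},{"delta_pos": [2.4,0,0],"yaw": 0,"jaw": 35},{"delta_pos": [3.0,0,0],"yaw": 0,"jaw": 35},{"delta_pos": [3.3,0,0],"yaw": 0,"jaw": 35},{"delta_pos": [3.3,0,0],"yaw": 0,"jaw": 35},{"delta_pos": [3.3,0,0],"yaw": 0,"jaw": 35}]}}

```text
clock: 4.6
eef_pos: [558.1, -36.9, 108.2]
tcp_rot: [-3.142, 0.0, 0.17]
contact_force: [-1.0, 1.0, 0.5]
opening: 0.348
grasp_force: 0.0
```

Emit:
{"op": "play_rows", "data": {"steps": [{"delta_pos": [0,0,-1],"yaw": 0,"jaw": 35},{"delta_pos": [0,0,-3],"yaw": 0,"jaw": 35},{"delta_pos": [-2,0,-6],"yaw": 0,"jaw": 35},{"delta_pos": [-5,0,-9],"yaw": 0,"jaw": 35},{"delta_pos": [-8,0,-12],"yaw": 0,"jaw": 35},{"delta_pos": [-11,0,-13],"yaw": 0,"jaw": 35},{"delta_pos": [-14,0,-13],"yaw": 0,"jaw": 35},{"delta_pos": [-16,0,-13],"yaw": 0,"jaw": 35}]}}

```text
clock: 5.4
eef_pos: [398.7, -64.1, 239.3]
tcp_rot: [3.141, -0.001, 0.17]
contact_force: [-0.5, 0.4, -0.9]
opening: 0.352
grasp_force: 0.0
```

```bash
python3 - <<'E'
from h import *
im,d=vision.grab_frame("top");P=pts("top",d)
big=cv2.resize(im[110:290,250:480,::-1],None,fx=3,fy=3,interpolation=cv2.INTER_CUBIC);cv2.imwrite("pics/top1.png",big)
m=(P[...,2]>44)&(P[...,2]<60)&(P[...,0]>490)&(P[...,0]<720)&(P[...,1]>-115)&(P[...,1]<40)
m=cv2.morphologyEx(m.astype(np.uint8),cv2.MORPH_OPEN,np.ones((5,5)))>0
q=P[m];R=cv2.minAreaRect(q[:,:2].astype(np.float32));print(m.sum(),q.mean(0),R,np.median(q[:,2]))
e=q.mean(0)[:2]-[642.4,-100.3];a=np.radians(10);print("plaque xy",e[0]*np.cos(a)+e[1]*np.sin(a),-e[0]*np.sin(a)+e[1]*np.cos(a))
print(np.linalg.lstsq(np.c_[q[:,:2],np.ones(len(q))],q[:,2],rcond=None)[0])
for t in("short_block_center","glue_center"):
    for o in vision.cut_out("top",t)[:3]:print(t,o["conf"],o["uv"])
E
```

```text
1828 [592.77905198 -31.86124312  52.02809268] ((594.4099731445312, -31.740005493164062), (140.39492797851562, 70.6558837890625), 10.408491134643555) 52.093503260399416
plaque xy -36.982828906522336 76.01560557852586
[1.96292025e-03 8.97928436e-04 5.08931238e+01]
short_block_center 0.85 [404.9, 214.3]
glue_center 0.8 [276.6, 193.8]
```

View pics/top1.png

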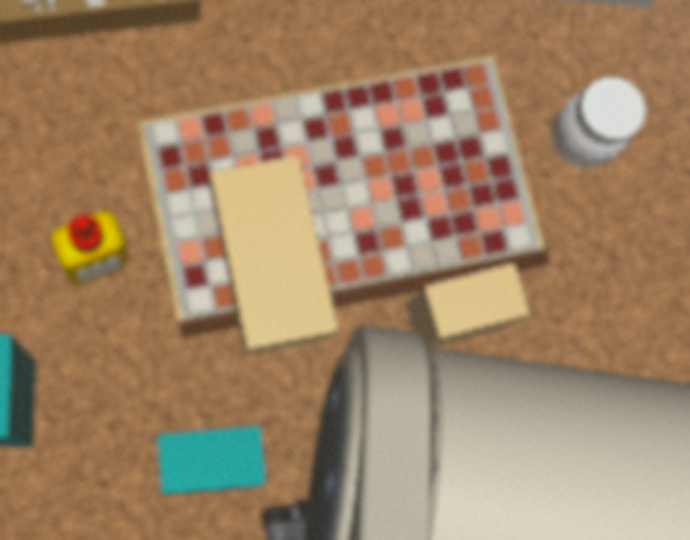

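The block now lies flat on the tiles (crop (275,250)). It is at plaque x -37 mm, y 76 mm, its top is at 52 mm and level, and it is aligned within about 1°. The short block and the glue bottle haven't moved.

```bash
python3 -c "
from rig import r
print(r.sign_off())"
```

```text
the job is handed in; nothing more can be done
None
```

The tall block was tipped over the strip and lies flat on the tiles, pointing straight across the plaque; the short block and the glue bottle were left standing in place, and the job is handed in.

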